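# Close a hinged filter cell, pin it and hold it shut

### The arm

A 6-joint arm with a two-finger parallel gripper is mounted at the origin on the work surface. World frame = base frame: x ahead of the robot, y to its left, z up, the work surface at z = 0. Lengths are in m, angles in rad, forces in N, time in s.
With the tool pointing down it reaches from about 0.375 to 0.9 m from the base axis. Payload 3.1 kg.
Tool frame: the origin (TCP) lies at the very end of the fingers, on their centre line; the grasp point (between the pads) lies 19 mm behind it (arm.grip_depth is the distance from the TCP to the grasp point, in m); x points along the fingers, y is the direction in which the jaws open and shut, and the axes are right-handed (so a half turn about x gives the same grasp; the last joint's range is limited). The gripper opens to 85 mm and grips with 20 to 120 N. Pads are 22 mm wide; open, the fingers measure 114 mm over their backs; the gripper's body (76 mm by 85 mm) begins 54 mm behind the grasp point. The pads swing forward as they close: fully open they stand 13 mm farther back than shut.
Start: joints at [1.123, 0.527, 1.433, -0, 1.181, -0.178], TCP at [0.167, 0.602, 0.231] pointing down, gripper open.
Joint ranges: [-3.08, 3.08], [-0.75, 2.2], [0.22, 2.44], [-1.43, 4.57], [0, 2.65], [-2.85, 2.85]. Speed limits (rad/s): [2.79, 2.79, 3.14, 3.14, 3.14, 3.14].

### API

Orientations are given as a unit quaternion [x, y, z, w].
In Python, from bench import arm gives the robot as it stands.
- The arm moves only by the tool play_rows, never from a script. Its argument "targets" is a list of rows, each an object with "delta_pos": the shift along the tool's x, y, z in mm, a list of three; "angular": the turn, a rotation vector about the tool's x, y, z in rad, a list of three; "claw": the closure in counts, from 0 (fully open) to 255 (shut). A call has exactly 10 rows; each row shifts and turns the commanded pose from where the row before left it, along the tool's axes as they then stand; what a row does not reach is not made up. A row lasts 1/12 s, in which the tool goes at most 41.7 mm and 7.16 degrees, less where a joint would pass 70% of its speed; a pose out of reach is approached as far as the arm can. A call is refused whole if a number of a shift passes 41.7 or a number of a turn 0.125, either way. A call with a gripper value outside its range is refused whole. The fingers move at their own pace and stop on an object; "newtons" is the grip in N (left out, the last holds). Time passes only in rows, so rows that do not move let the fingers close, or fill a call up. It gives the time, the measured TCP pose, the force and the opening at its end, in the units of the state.
- arm.state(): the state, without advancing time (a new reading comes with each control period).
- arm.snapshot(name): name is "scene" or "side" or "wrist"; returns a dict with "pixels" (420x560x3 uint8, blue, green, red), "K" (3x3 intrinsics, pixels), "cam_to_world" (4x4, takes a point from camera to world coordinates); the wrist camera has in their place "mount" (4x4, takes a point from camera to tool coordinates, whose origin is the TCP and whose axes are the tool frame's). Camera axes: x right, y down, z forward; pixel columns grow to the right and rows downward; lengths in m; the calibration is good to about 2 mm. A picture is of the moment at which its call begins: read the wrist's pose just before it. There is no depth.
- arm.finish_job(): hands the job in, once; it reports no verdict.
The state is a dict: "time_s": time; "q": joint angles; "dq": joint speeds; "effort": joint torques, N m; "position": TCP position; "ee_rot": TCP orientation; "force": force on the tool from outside, world axes, zero at the start; "torque": the same for the moment, N m; "finger_gap": opening from 0.0 (shut) to 1.0 (fully open).
Only numpy, scipy, OpenCV 4.12 (cv2) and the standard library are available. Lean on these libraries where they do the work, as an engineer would, in place of code of your own. Each camera call takes 0.05 s, during which the arm holds its last target.

### The job

Swing the open lid of the hinged aluminium filter cell down onto its base. Then take the round-handled locating pin with the wide collar out of the rack, push it down through the lid's hole into the hole of the base until its collar sits on the lid, and press down on the pin so that the lid squeezes its springy seal fully shut. Finish like that, still holding the pin and pressing it down (do not let go), with the other two parts left in the rack and the beaker and bottle left alone.

Things in the scene. Friction and masses are not known exactly. Their poses are not given: they have to be found in the camera images.
- cell: Fixed base half of the cell: aluminium block 170 (x) x 120 (y) x 42 mm high. Origin: centre of its underside, on the bench; z up, +x points to the hinge side, -x to the lid's free edge (roughly towards the robot). Hinge axis along y at x = +85, z = 50 mm; two hinge cheeks there (y = +-67, 64 mm high). A brass stub sticks out 22 mm from its -y side.
- lid_hinge (a joint): Lid hinge, rad: 0 = swung right down; 0.75 to 1.2 at the start (open, leaning away from the robot); 1.5 at most. Friction 0.5 N m: the lid stays where it is left. Push it shut on its outer face near the free edge, 2 to 5 N. A springy seal holds the lid plate 0.06 rad higher than this value until it is squeezed.
- lid_hole (a point): Centre of the hole's mouth in the lid's outer (upper) face, on the lid's middle line, 140 mm from the hinge axis: a through hole 15 mm in diameter, 2 mm chamfer. Fully shut it is 55 mm above the bench; swung down and left alone it rests at 63 mm. About 7 N pressed down here squeezes the seal fully shut; let go, it springs back up.
- lid: The lid half. Origin on the hinge axis, in the middle of the lid's width and thickness; its -x points to the free edge, z out of its outer face. Aluminium plate 10 mm thick, 120 mm wide, reaching from 10 to 160 mm from the hinge axis. A brass stub 18 mm wide and 18 mm high stands on the outer face, 65 mm from the hinge axis.
- base_hole (a point): Centre of the hole's mouth in the base, on its top face, 42 mm above the bench, at x = -55 mm of the cell: hole 15 mm in diameter, 36 mm deep, 2 mm chamfer. The lid's hole lies above it when the lid is down.
- pin: Loose steel locating pin, upright in the rack, about 0.1 kg. Origin on its axis at the underside of the collar; z up along the axis. Below: a shaft 12 mm in diameter and 42 mm long with a tapered tip (6 mm across at the end). Above: a collar 30 mm in diameter and 6 mm thick, then a plain round handle 20 mm in diameter, from 6 to 52 mm above the origin.
- pin_tip (a point): Lower end of the pin's shaft, 42 mm below pin's origin.
- rack: Fixed rack of bent aluminium sheet, 200 mm long (along its y), top plate 60 mm wide with its top 70 mm above the bench. Three holes of 16 mm in a row along y, at y = -65, 0, +65 mm, each with a part hanging in it by its collar. Origin at the centre of its underside.
- ball_rod: Loose steel rod with a ball top (ball 26 mm, its top 45 mm above the rack's plate), in another hole of the rack: leave it. Origin at the underside of its collar.
- cap_plug: Loose steel plug with a flat square cap 34 mm wide and 12 mm high, in another hole of the rack: leave it. Origin at the underside of the cap.
- beaker: Loose glass beaker, 68 mm across and 90 mm high, standing beyond the work: leave it. Origin at the centre of its underside.
- wash_bottle: Loose white bottle, 60 mm across and 150 mm high, standing beside the work: leave it. Origin at the centre of its underside.

How it is judged:
By the outcome, as a careful person would: the job done as asked, in the order asked, and still so for the second after the job is handed in, while the arm keeps its last pose, push and grip.
It also fails if it takes over 72 s, if anything falls off the work surface, if the arm or the gripper's body presses on something with over 40 N, if the wrist force passes 120 N, or if a joint passes its speed limit or range.

## Working session

There is one attempt and no reset: what is moved stays moved. The work goes in short steps, Python scripts to look and compute and a tool call to move; the robot and the scene stay as the last step left them, time stands still between calls to the robot, and variables do not carry over. Pictures are saved under pics/ and viewed, and the job is handed in when it is done.

Besides the shell and the picture viewer there is one more tool, called after ">>>" as name([rows], argument=value, ...), one row to a line, values as JSON. play_rows: Moves the arm, as the interface text tells. Its arguments: {"type":"object","properties":{"targets":{"type":"array"},"newtons":{"type":"number"}},"required":["targets"]}

```bash
ls; mkdir -p pics
python3 - <<'E'
from bench import arm
import cv2
s=arm.state();print(s)
for n in("scene","side","wrist"):
    d=arm.snapshot(n);cv2.imwrite(f"pics/{n}0.png",d["pixels"])
    print(n,d["K"],d.get("cam_to_world",d.get("mount")))
E
```

```text
pics
{'time_s': 0.0, 'q': array([ 1.12249573e+00,  5.28468605e-01,  1.43390011e+00,  1.76076023e-05,
        1.18142381e+00, -1.78519411e-01]), 'dq': array([ 8.87484182e-04, -6.79834631e-05,  2.63022677e-04, -3.11411695e-04,
        1.10971297e-03, -1.86339999e-04]), 'effort': array([-6.30544928e-04, -4.42345977e+01, -1.78020018e+01, -2.51067986e-04,
        8.56090308e-03, -2.18793730e-06]), 'position': array([0.16623627, 0.60173879, 0.23033284]), 'ee_rot': array([ 0.09435724,  0.70092798, -0.09583346,  0.70043745]), 'force': array([-0.52071358,  0.14025819, -0.69675591]), 'torque': array([-0.01020649, -0.0454467 ,  0.01232952]), 'finger_gap': 0.998974321230768}
scene [[468.48881856   0.         269.78023655]
 [  0.         468.48881856 208.34372006]
 [  0.           0.           1.        ]] [[ 0.45474726  0.53982126 -0.70837697  1.30672312]
 [ 0.89055504 -0.26596498  0.36901809 -0.40057718]
 [ 0.01080035 -0.79865865 -0.60168739  0.6695576 ]
 [ 0.          0.          0.          1.        ]]
side [[393.53982279   0.         280.37503065]
 [  0.         393.53982279 209.92564232]
 [  0.           0.           1.        ]] [[-0.71705154 -0.47459566  0.51048608  0.17469137]
 [-0.69681925  0.505677   -0.50865874  0.37243591]
 [-0.01673384 -0.72045106 -0.69330387  0.63968279]
 [ 0.          0.          0.          1.        ]]
wrist [[291.74722782   0.         275.68500778]
 [  0.         291.74722782 212.39943263]
 [  0.           0.           1.        ]] [[-7.85673287e-05 -3.10922009e-01  9.50435426e-01 -1.42371137e-01]
 [ 9.99999915e-01 -4.09835544e-04 -5.14075628e-05  4.29881961e-04]
 [ 4.05505963e-04  9.50435340e-01  3.10922015e-01 -7.91572278e-02]
 [ 0.00000000e+00  0.00000000e+00  0.00000000e+00  1.00000000e+00]]
```

View pics/scene0.png

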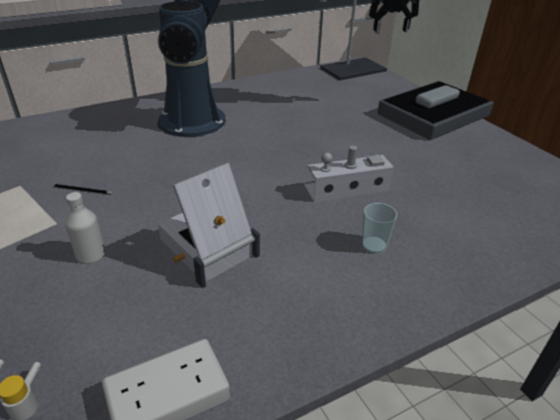

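View pics/side0.png

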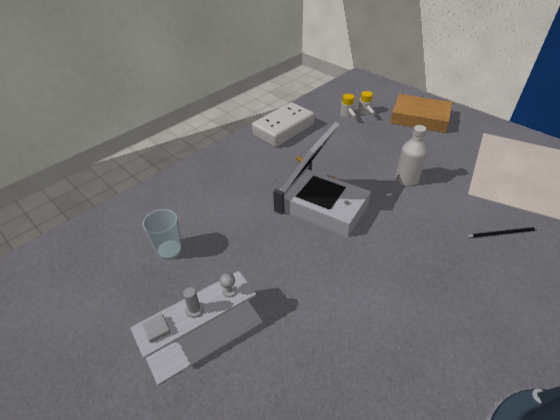

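View pics/wrist0.png

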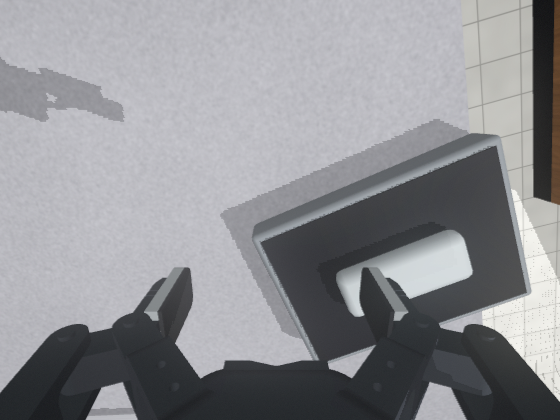

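The scene view shows the cell at about (215,235) with its lid open, and the rack at (350,175). The pin is the middle part, at (352,157), with the ball rod at (327,160) and the square cap at (376,160). In the side view the pin is at (191,300) and the base hole at about (347,202). I'll zoom in.

```bash
cat > h.py <<'E'
import numpy as np,cv2
from scipy.spatial.transform import Rotation as R
C={'scene':(np.array([[468.48881856,0,269.78023655],[0,468.48881856,208.34372006],[0,0,1]]),np.array([[0.45474726,0.53982126,-0.70837697,1.30672312],[0.89055504,-0.26596498,0.36901809,-0.40057718],[0.01080035,-0.79865865,-0.60168739,0.6695576],[0,0,0,1]])),
'side':(np.array([[393.53982279,0,280.37503065],[0,393.53982279,209.92564232],[0,0,1]]),np.array([[-0.71705154,-0.47459566,0.51048608,0.17469137],[-0.69681925,0.505677,-0.50865874,0.37243591],[-0.01673384,-0.72045106,-0.69330387,0.63968279],[0,0,0,1]]))}
def ray(n,uv,KT=None):
    K,T=KT or C[n]
    d=T[:3,:3]@np.linalg.solve(K,[uv[0],uv[1],1.]);return T[:3,3],d/np.linalg.norm(d)
def onz(n,uv,z,KT=None):
    o,d=ray(n,uv,KT);return o+d*(z-o[2])/d[2]
def tri(rs):
    A=np.zeros((3,3));b=np.zeros(3)
    for o,d in rs:
        P=np.eye(3)-np.outer(d,d);A+=P;b+=P@o
    x=np.linalg.solve(A,b);return x,[np.linalg.norm((np.eye(3)-np.outer(d,d))@(x-o))*1e3 for o,d in rs]
def proj(n,p,KT=None):
    K,T=KT or C[n]
    c=T[:3,:3].T@(np.asarray(p)-T[:3,3]);u=K@c;return u[:2]/u[2]
E
python3 - <<'E'
import cv2
def crop(n,x,y,w,h,k,o):
    i=cv2.imread(f'pics/{n}0.png')[y:y+h,x:x+w];cv2.imwrite(f'pics/{o}.png',cv2.resize(i,None,fx=k,fy=k,interpolation=cv2.INTER_CUBIC))
crop('scene',150,155,130,140,4,'c_sc_cell');crop('scene',290,135,120,70,6,'c_sc_rack')
crop('side',260,110,130,130,4,'c_si_cell');crop('side',125,260,145,120,5,'c_si_rack')
E
```

```text
(no output)
```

View pics/c_sc_cell.png

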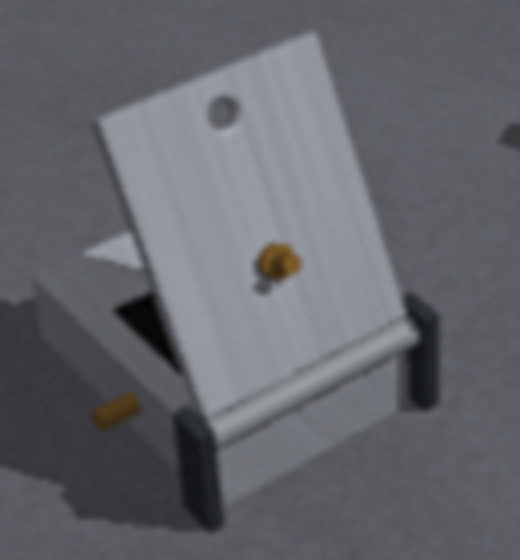

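View pics/c_sc_rack.png

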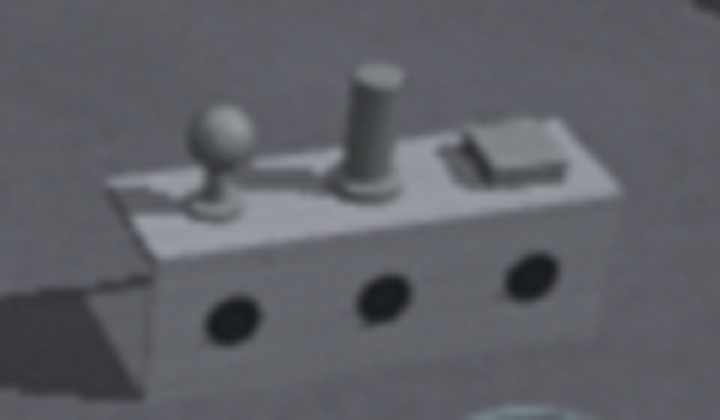

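View pics/c_si_cell.png

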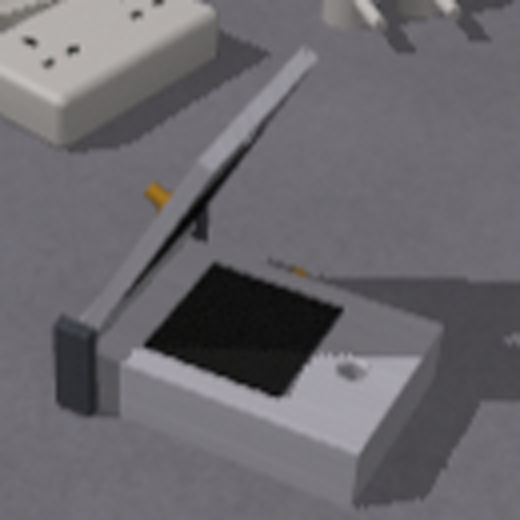

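View pics/c_si_rack.png

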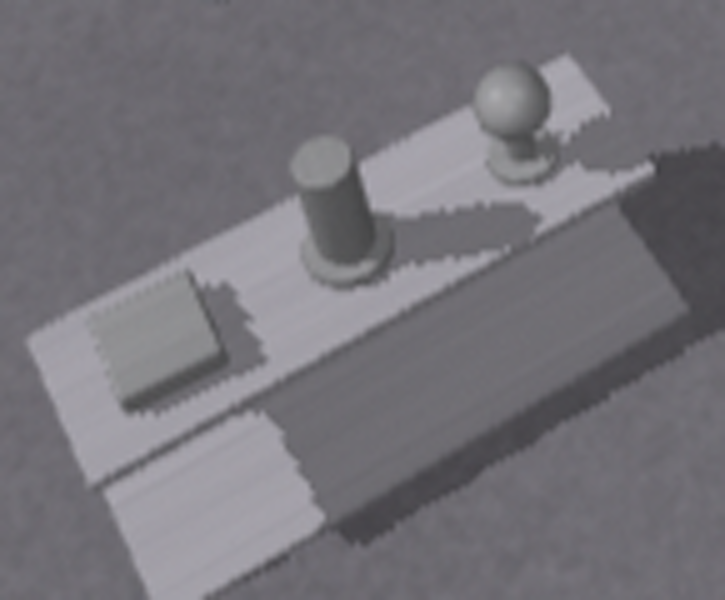

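Run:
```python
from h import *
np.set_printoptions(precision=4,suppress=True)
def s(x,y,x0,y0,k): return np.array([(x+.5)/k-.5+x0,(y+.5)/k-.5+y0])
scr=lambda x,y:s(x,y,290,135,6); scc=lambda x,y:s(x,y,150,155,4); sir=lambda x,y:s(x,y,125,260,5); sic=lambda x,y:s(x,y,260,110,4)
print('pin top',onz('scene',scr(379,75),.122),onz('side',sir(322,162),.122),tri([ray('scene',scr(379,75)),ray('side',sir(322,162))]))
for p in [(28,342),(570,55),(610,108),(100,485)]: print('rack',onz('side',sir(*p),.07))
for p in [(105,183),(562,120),(622,190),(155,260)]: print('rack sc',onz('scene',scr(*p),.07))
print('bh',onz('side',sic(351,371),.042))
for p in [(442,325),(355,455),(122,362)]: print('base',onz('side',sic(*p),.042))
print('base sc corner -x-y',onz('scene',scc(35,280),.042))
# hinge ends scene: 
for p in [(217,437),(412,332)]: print('hinge',onz('scene',scc(*p),.050))
print('lid corner tri',tri([ray('scene',scc(317,33)),ray('side',sic(205,162))]), tri([ray('scene',scc(98,120)),ray('side',sic(312,52))]))
print('stub sc',onz('scene',scc(102,418),.03))
```

```text
pin top [0.5347 0.2201 0.122 ] [0.531  0.2236 0.122 ] (array([0.5321, 0.2227, 0.1201]), [np.float64(0.41701380829512175), np.float64(0.41701380829503404)])
rack [0.5795 0.315  0.07  ]
rack [0.5391 0.1192 0.07  ]
rack [0.5114 0.1249 0.07  ]
rack [0.5209 0.3249 0.07  ]
rack sc [0.4854 0.1278 0.07  ]
rack sc [0.5267 0.3264 0.07  ]
rack sc [0.5821 0.3133 0.07  ]
rack sc [0.5429 0.1162 0.07  ]
bh [ 0.5229 -0.1855  0.042 ]
base [ 0.5086 -0.2521  0.042 ]
base [ 0.4818 -0.1348  0.042 ]
base [ 0.6209 -0.1038  0.042 ]
base sc corner -x-y [ 0.5146 -0.2536  0.042 ]
hinge [ 0.6779 -0.2122  0.05  ]
hinge [ 0.6498 -0.0967  0.05  ]
lid corner tri (array([ 0.5777, -0.1138,  0.1927]), [np.float64(1.994684951053424), np.float64(1.994684951053326)]) (array([ 0.6026, -0.2307,  0.1913]), [np.float64(0.763738708300764), np.float64(0.7637387083007474)])
stub sc [ 0.6196 -0.2521  0.03  ]
```

```bash
cat >> h.py <<'E'
def todo(p,yaw,st):
    """to reach TCP p pointing down with tool y along world yaw (mod 180); turn about tool x first, then shift in the NEW tool axes"""
    r=R.from_quat(st['ee_rot']);M=r.as_matrix()
    best=None
    for k in(0,np.pi,-np.pi):
        y=np.array([np.cos(yaw+k),np.sin(yaw+k),0]);x=np.array([0,0,-1.]);T=np.column_stack([x,y,np.cross(x,y)])
        rv=R.from_matrix(M.T@T).as_rotvec()
        if best is None or np.linalg.norm(rv)<np.linalg.norm(best[0]): best=(rv,T)
    rv,T=best
    np.set_printoptions(precision=4,suppress=True)
    d=(np.asarray(p)-st['position'])
    print('t',st['time_s'],'pos',st['position'],'F',st['force'],'gap',st['finger_gap'],'\nrotvec',rv,' shift mm in target axes',T.T@d*1e3,' in present axes',M.T@d*1e3,'\nT',T.tolist())
E
python3 - <<'E'
from h import *
from bench import arm
st=arm.state();print(R.from_quat(st['ee_rot']).as_matrix())
yc=np.radians(13.6);ex=np.array([np.cos(yc),np.sin(yc),0]);hg=np.array([.6625,-.154,.05])
th=1.05;r=.148
for th in(1.15,1.05,.8,.55,.3,.06):
    c=hg+r*(-np.cos(th)*ex+np.array([0,0,np.sin(th)]))+.005*(np.sin(th)*ex+np.array([0,0,np.cos(th)]))
    print(th,'corner',c,'tcp',c+.011*ex)
todo([.62,-.16,.25],yc+np.pi/2,st)
E
```

```text
[[-7.42155101e-04  2.66534700e-01  9.63825037e-01]
 [-1.49419446e-03  9.63823931e-01 -2.66535545e-01]
 [-9.99998608e-01 -1.63795274e-03 -3.17052175e-04]]
1.15 corner [ 0.60817484 -0.16714264  0.1871315 ] tcp [ 0.61886641 -0.16455608  0.1871315 ]
1.05 corner [ 0.5951398  -0.17029615  0.18086649] tcp [ 0.60583137 -0.16770958  0.18086649]
0.8 corner [ 0.56576479 -0.17740271  0.15965223] tcp [ 0.57645636 -0.17481615  0.15965223]
0.55 corner [ 0.54240431 -0.1830542   0.13162033] tcp [ 0.55309588 -0.18046764  0.13162033]
0.3 corner [ 0.5265108  -0.18689925  0.09851367] tcp [ 0.53720237 -0.18431269  0.09851367]
0.06 corner [ 0.51920004 -0.18866791  0.06386568] tcp [ 0.52989161 -0.18608135  0.06386568]
t 0.15 pos [0.1663 0.6019 0.2306] F [ 0.243  -0.2113  0.5266] gap 1.0027427559346853 
rotvec [-0.5072 -0.0007  0.0015]  shift mm in target axes [ -19.4417 -847.212   261.8233]  in present axes [ -18.64   -613.4349  640.3497] 
T [[0.0, -0.23514211310258984, 0.9719610005785463], [0.0, 0.9719610005785463, 0.23514211310258984], [-1.0, 0.0, 0.0]]
```

>>> play_rows([
  {"delta_pos": [-14, 0, 0], "angular": [-0.1014, 0, 0], "claw": 255},
  {"delta_pos": [-14, 0, 0], "angular": [-0.1014, 0, 0], "claw": 255},
  {"delta_pos": [-14, 0, 0], "angular": [-0.1014, 0, 0], "claw": 255},
  {"delta_pos": [-14, 0, 0], "angular": [-0.1014, 0, 0], "claw": 255},
  {"delta_pos": [-14, 0, 0], "angular": [-0.1014, 0, 0], "claw": 255},
  {"delta_pos": [0, -34, 12], "angular": [0, 0, 0], "claw": 255},
  {"delta_pos": [0, -34, 12], "angular": [0, 0, 0], "claw": 255},
  {"delta_pos": [0, -34, 12], "angular": [0, 0, 0], "claw": 255},
  {"delta_pos": [0, -34, 12], "angular": [0, 0, 0], "claw": 255},
  {"delta_pos": [0, -34, 12], "angular": [0, 0, 0], "claw": 255},
], newtons=80)

```text
time_s: 0.98
position: [0.2651, 0.4497, 0.3011]
ee_rot: [-0.084, 0.702, 0.084, 0.702]
force: [1.4, -1.2, -0.1]
finger_gap: -0.002
```

>>> play_rows([
  {"delta_pos": [0, -34, 12], "angular": [0, 0, 0], "claw": 255},
  {"delta_pos": [0, -34, 12], "angular": [0, 0, 0], "claw": 255},
  {"delta_pos": [0, -34, 12], "angular": [0, 0, 0], "claw": 255},
  {"delta_pos": [0, -34, 12], "angular": [0, 0, 0], "claw": 255},
  {"delta_pos": [0, -34, 12], "angular": [0, 0, 0], "claw": 255},
  {"delta_pos": [0, -34, 12], "angular": [0, 0, 0], "claw": 255},
  {"delta_pos": [0, -34, 12], "angular": [0, 0, 0], "claw": 255},
  {"delta_pos": [0, -34, 12], "angular": [0, 0, 0], "claw": 255},
  {"delta_pos": [0, -34, 12], "angular": [0, 0, 0], "claw": 255},
  {"delta_pos": [0, -34, 12], "angular": [0, 0, 0], "claw": 255},
])

```text
time_s: 1.82
position: [0.4618, 0.1473, 0.3012]
ee_rot: [-0.084, 0.702, 0.084, 0.702]
force: [0.1, 0.5, 0.4]
finger_gap: -0.0
```

Run:
```python
from h import *
from bench import arm
todo([.66,-.157,.3],np.radians(103.6),arm.state())
d=arm.snapshot('wrist');cv2.imwrite('pics/w1.png',d['pixels'])
```

```text
t 1.8167 pos [0.4618 0.1473 0.3012] F [0.1277 0.5088 0.3814] gap -0.0003505880372834108 
rotvec [-0.0004 -0.0003 -0.0002]  shift mm in target axes [   1.2016 -342.3533  121.1181]  in present axes [   1.101  -342.3087  121.2449] 
T [[0.0, -0.23514211310258984, 0.9719610005785463], [0.0, 0.9719610005785463, 0.23514211310258984], [-1.0, 0.0, 0.0]]
```

View pics/w1.png

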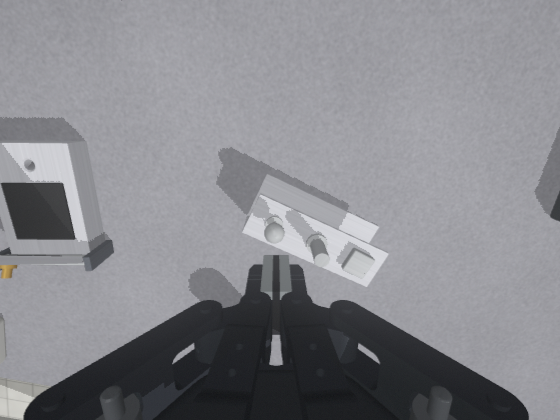

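The wrist view shows the rack at centre with the pin's top at about (321,258), and the cell at left with the base hole at (29,165). I'll zoom in to refine both positions.

Run:
```python
import cv2
i=cv2.imread('pics/w1.png')
a=cv2.resize(i[170:300,230:400],None,fx=4,fy=4,interpolation=cv2.INTER_CUBIC)
b=cv2.resize(i[110:280,0:120],None,fx=3,fy=3,interpolation=cv2.INTER_CUBIC)
cv2.imwrite('pics/w1a.png',a);cv2.imwrite('pics/w1b.png',b)
```

```text
(no output)
```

View pics/w1a.png

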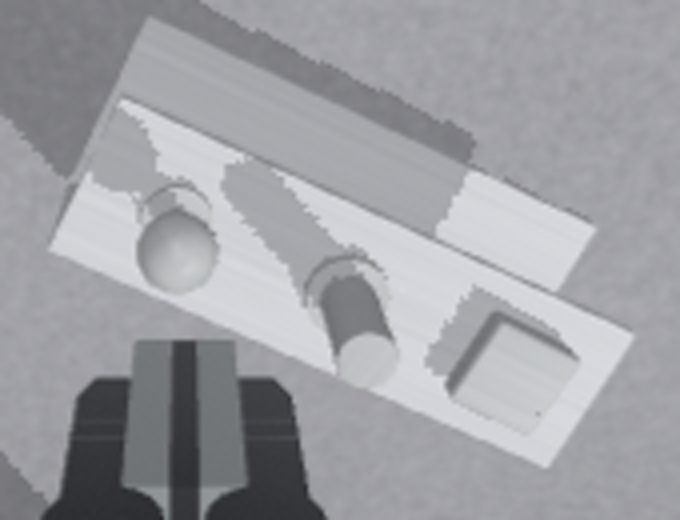

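View pics/w1b.png

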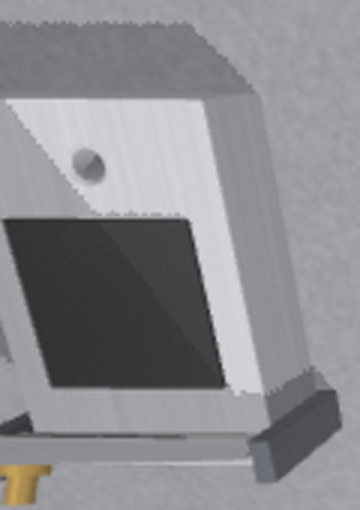

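Run:
```python
from h import *
np.set_printoptions(precision=4,suppress=True)
K=np.array([[291.74722782,0,275.68500778],[0,291.74722782,212.39943263],[0,0,1]])
M=np.array([[-7.85673287e-05,-3.10922009e-01,9.50435426e-01,-1.42371137e-01],[9.99999915e-01,-4.09835544e-04,-5.14075628e-05,4.29881961e-04],[4.05505963e-04,9.50435340e-01,3.10922015e-01,-7.91572278e-02],[0,0,0,1]])
T=np.eye(4);T[:3,:3]=R.from_rotvec([0,0,0]).as_matrix()
a=np.radians(103.6);x=np.array([0,0,-1.]);y=np.array([np.cos(a),np.sin(a),0]);T[:3,:3]=np.column_stack([x,y,np.cross(x,y)]);T[:3,3]=[.4618,.1473,.3012]
KT=(K,T@M)
s=lambda x,y,x0,y0,k:np.array([(x+.5)/k-.5+x0,(y+.5)/k-.5+y0])
w=s(368,360,230,170,4)
print('pin',onz('',w,.122,KT),tri([ray('',w,KT),ray('scene',(353-.0,147.1)),ray('side',(189.0,292.0))]))
w=s(89,167,0,110,3)
print('hole',onz('',w,.042,KT),tri([ray('',w,KT),ray('side',(347.4,202.4))]))
for p in[(550,467),(633,333),(50,249)]:print('rack',onz('',s(*p,230,170,4),.07,KT))
print('base edge',[onz('',s(*p,0,110,3),.042,KT) for p in[(3,99),(203,97),(262,394)]])
```

```text
pin [0.533  0.2228 0.122 ] (array([0.5328, 0.2229, 0.1204]), [np.float64(0.829564475921906), np.float64(0.447488395728255), np.float64(0.5619885492092737)])
hole [ 0.5258 -0.1854  0.042 ] (array([ 0.5293, -0.1948,  0.0311]), [np.float64(0.771157609854625), np.float64(0.7711576098545759)])
rack [0.5832 0.3152 0.07  ]
rack [0.5248 0.3258 0.07  ]
rack [0.5418 0.1195 0.07  ]
base edge [array([ 0.5034, -0.2222,  0.042 ]), array([ 0.4815, -0.1352,  0.042 ]), array([ 0.6225, -0.1039,  0.042 ])]
```

>>> play_rows([
  {"delta_pos": [0, -34, 12], "angular": [0, 0, 0], "claw": 255},
  {"delta_pos": [0, -34, 12], "angular": [0, 0, 0], "claw": 255},
  {"delta_pos": [0, -34, 12], "angular": [0, 0, 0], "claw": 255},
  {"delta_pos": [0, -34, 12], "angular": [0, 0, 0], "claw": 255},
  {"delta_pos": [0, -34, 12], "angular": [0, 0, 0], "claw": 255},
  {"delta_pos": [0, -34, 12], "angular": [0, 0, 0], "claw": 255},
  {"delta_pos": [0, -34, 12], "angular": [0, 0, 0], "claw": 255},
  {"delta_pos": [0, -34, 12], "angular": [0, 0, 0], "claw": 255},
  {"delta_pos": [0, -34, 12], "angular": [0, 0, 0], "claw": 255},
  {"delta_pos": [0, -34, 12], "angular": [0, 0, 0], "claw": 255},
])

```text
time_s: 2.7
position: [0.6584, -0.1546, 0.3008]
ee_rot: [-0.083, 0.702, 0.084, 0.702]
force: [0.1, 0.2, 0.0]
finger_gap: 0.002
```

>>> play_rows([
  {"delta_pos": [27.5, 0, 0], "angular": [0, 0, 0], "claw": 255},
  {"delta_pos": [27.5, 0, 0], "angular": [0, 0, 0], "claw": 255},
  {"delta_pos": [27.5, 0, 0], "angular": [0, 0, 0], "claw": 255},
  {"delta_pos": [27.5, 0, 0], "angular": [0, 0, 0], "claw": 255},
  {"delta_pos": [1.9, 0, -20.4], "angular": [0, 0, 0], "claw": 255},
  {"delta_pos": [1.9, 0, -20.4], "angular": [0, 0, 0], "claw": 255},
  {"delta_pos": [3.1, 0, -6.7], "angular": [0, 0, 0], "claw": 255},
  {"delta_pos": [3.1, 0, -6.7], "angular": [0, 0, 0], "claw": 255},
  {"delta_pos": [6, 0, -9.4], "angular": [0, 0, 0], "claw": 255},
  {"delta_pos": [6, 0, -9.4], "angular": [0, 0, 0], "claw": 255},
])

```text
time_s: 3.53
position: [0.5887, -0.1704, 0.1704]
ee_rot: [-0.084, 0.701, 0.083, 0.704]
force: [2.2, 3.1, 1.0]
finger_gap: -0.001
```

Run:
```python
from h import *
from bench import arm
todo([.525,-.186,.064],np.radians(103.6),arm.state())
d=arm.snapshot('side');cv2.imwrite('pics/s2.png',cv2.resize(d['pixels'][80:260,220:400],None,fx=3,fy=3))
```

```text
t 3.5333 pos [ 0.5887 -0.1704  0.1704] F [2.191  3.1105 1.0016] gap -0.0011184484411392423 
rotvec [-0.0003  0.0044  0.0018]  shift mm in target axes [106.427   -0.2074 -65.5534]  in present axes [106.136   -0.0348 -66.0238] 
T [[0.0, -0.23514211310258984, 0.9719610005785463], [0.0, 0.9719610005785463, 0.23514211310258984], [-1.0, 0.0, 0.0]]
```

View pics/s2.png

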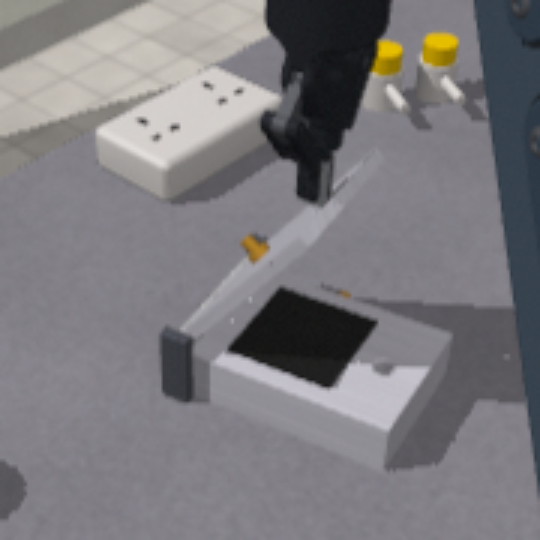

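The fingertip, at about (318,190) in the crop, rests on the outer face near the lid's free edge, and the lid is already swinging. I'll carry on along the arc.

>>> play_rows([
  {"delta_pos": [7.2, 0, -8.4], "angular": [0, 0, 0], "claw": 255},
  {"delta_pos": [7.2, 0, -8.4], "angular": [0, 0, 0], "claw": 255},
  {"delta_pos": [8.4, 0, -7.2], "angular": [0, 0, 0], "claw": 255},
  {"delta_pos": [8.4, 0, -7.2], "angular": [0, 0, 0], "claw": 255},
  {"delta_pos": [9.4, 0, -5.9], "angular": [0, 0, 0], "claw": 255},
  {"delta_pos": [9.4, 0, -5.9], "angular": [0, 0, 0], "claw": 255},
  {"delta_pos": [10.2, 0, -4.4], "angular": [0, 0, 0], "claw": 255},
  {"delta_pos": [10.2, 0, -4.4], "angular": [0, 0, 0], "claw": 255},
  {"delta_pos": [10.7, 0, -2.9], "angular": [0, 0, 0], "claw": 255},
  {"delta_pos": [9, 0, -2.9], "angular": [0, 0, 0], "claw": 255},
])

```text
time_s: 4.42
position: [0.532, -0.1844, 0.0792]
ee_rot: [-0.084, 0.702, 0.083, 0.703]
force: [1.4, 1.4, 0.1]
finger_gap: -0.0
```

Run:
```python
from h import *
from bench import arm
todo([.525,-.186,.064],np.radians(103.6),arm.state())
```

```text
t 4.4167 pos [ 0.532  -0.1844  0.0792] F [1.38   1.4103 0.1307] gap -0.00045969735699585704 
rotvec [-0.0001  0.0016  0.0014]  shift mm in target axes [15.2047  0.0757 -7.1511]  in present axes [15.1933  0.0964 -7.1752] 
T [[0.0, -0.23514211310258984, 0.9719610005785463], [0.0, 0.9719610005785463, 0.23514211310258984], [-1.0, 0.0, 0.0]]
```

>>> play_rows([
  {"delta_pos": [3, 0, -0.4], "angular": [0, 0, 0], "claw": 255},
  {"delta_pos": [3, 0, -0.4], "angular": [0, 0, 0], "claw": 255},
  {"delta_pos": [3, 0, 0], "angular": [0, 0, 0], "claw": 255},
  {"delta_pos": [3, 0, 0], "angular": [0, 0, 0], "claw": 255},
  {"delta_pos": [2, 0, 0], "angular": [0, 0, 0], "claw": 255},
  {"delta_pos": [2, 0, 0], "angular": [0, 0, 0], "claw": 255},
  {"delta_pos": [1, 0, 0], "angular": [0, 0, 0], "claw": 255},
  {"delta_pos": [1, 0, 0], "angular": [0, 0, 0], "claw": 255},
  {"delta_pos": [0, 0, 0], "angular": [0, 0, 0], "claw": 255},
  {"delta_pos": [0, 0, 0], "angular": [0, 0, 0], "claw": 255},
])

```text
time_s: 5.25
position: [0.5302, -0.1843, 0.0613]
ee_rot: [-0.084, 0.702, 0.084, 0.702]
force: [-1.8, -0.5, 2.0]
finger_gap: 0.001
```

>>> play_rows([
  {"delta_pos": [1, 0, 0], "angular": [0, 0, 0], "claw": 255},
  {"delta_pos": [1, 0, 0], "angular": [0, 0, 0], "claw": 255},
  {"delta_pos": [1, 0, 0], "angular": [0, 0, 0], "claw": 255},
  {"delta_pos": [1, 0, 0], "angular": [0, 0, 0], "claw": 255},
  {"delta_pos": [0, 0, 0], "angular": [0, 0, 0], "claw": 255},
  {"delta_pos": [0, 0, 0], "angular": [0, 0, 0], "claw": 255},
  {"delta_pos": [0, 0, 0], "angular": [0, 0, 0], "claw": 255},
  {"delta_pos": [0, 0, 0], "angular": [0, 0, 0], "claw": 255},
  {"delta_pos": [0, 0, 0], "angular": [0, 0, 0], "claw": 255},
  {"delta_pos": [0, 0, 0], "angular": [0, 0, 0], "claw": 255},
])

```text
time_s: 6.08
position: [0.53, -0.1842, 0.0572]
ee_rot: [-0.084, 0.702, 0.084, 0.702]
force: [-3.0, -1.3, 4.2]
finger_gap: -0.001
```

>>> play_rows([
  {"delta_pos": [-5, 0, 0], "angular": [0, 0, 0], "claw": 255},
  {"delta_pos": [-10, 0, 0], "angular": [0, 0, 0], "claw": 255},
  {"delta_pos": [-20, 0, 0], "angular": [0, 0, 0], "claw": 255},
  {"delta_pos": [-25, 0, 0], "angular": [0, 0, 0], "claw": 255},
  {"delta_pos": [-30, 0, 0], "angular": [0, 0, 0], "claw": 255},
  {"delta_pos": [-30, 0, 0], "angular": [0, 0, 0], "claw": 255},
  {"delta_pos": [-30, 0, 0], "angular": [0, 0, 0], "claw": 255},
  {"delta_pos": [-30, 0, 0], "angular": [0, 0, 0], "claw": 255},
  {"delta_pos": [-10, 0, 0], "angular": [0, 0, 0], "claw": 255},
  {"delta_pos": [0, 0, 0], "angular": [0, 0, 0], "claw": 255},
])

```text
time_s: 6.92
position: [0.5323, -0.1849, 0.2508]
ee_rot: [-0.085, 0.7, 0.082, 0.705]
force: [-0.3, 0.5, -0.1]
finger_gap: -0.002
```

Run:
```python
from h import *
from bench import arm
st=arm.state();todo([.525,-.186,.063],np.radians(103.6),st)
d=arm.snapshot('wrist');cv2.imwrite('pics/w3.png',d['pixels'])
i=d['pixels'];cv2.imwrite('pics/w3a.png',cv2.resize(i[120:270,180:380],None,fx=4,fy=4,interpolation=cv2.INTER_CUBIC))
cv2.imwrite('pics/s3.png',arm.snapshot('side')['pixels'])
np.savez('w3.npz',p=st['position'],q=st['ee_rot'])
```

```text
t 6.9167 pos [ 0.5323 -0.1849  0.2508] F [-0.2751  0.5376 -0.1172] gap -0.002484782562749323 
rotvec [0.     0.0065 0.0054]  shift mm in target axes [187.7826   0.6475  -7.383 ]  in present axes [187.7245   1.6525  -8.6032] 
T [[0.0, -0.23514211310258984, 0.9719610005785463], [0.0, 0.9719610005785463, 0.23514211310258984], [-1.0, 0.0, 0.0]]
```

View pics/w3a.png

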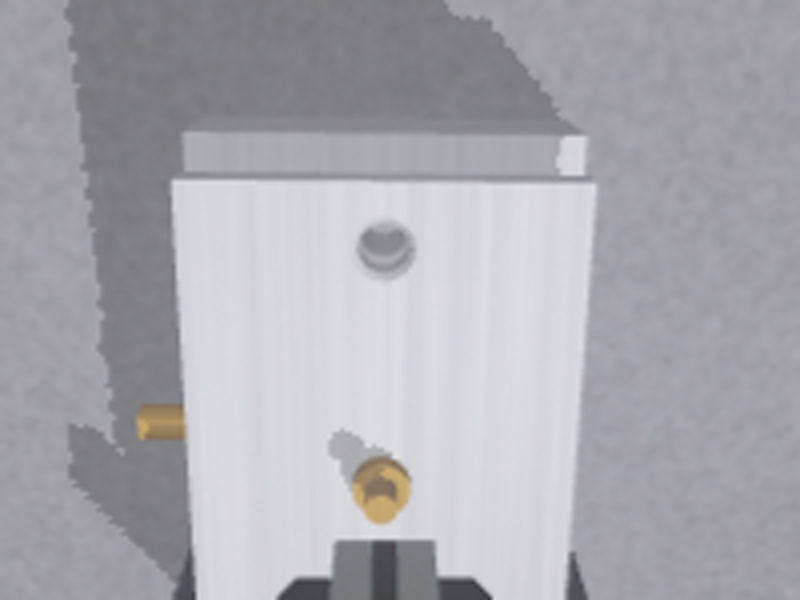

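View pics/s3.png

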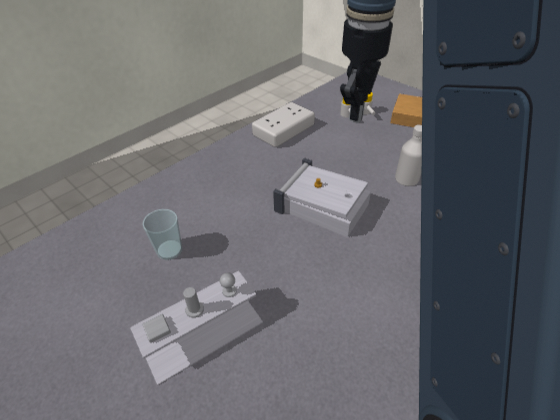

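The wrist crop shows the lid down with its hole at (386,250) and the stub at (380,490), and the side view agrees. Next I'll get the hole's position in the world frame.

```bash
cat >> h.py <<'E'
WK=np.array([[291.74722782,0,275.68500778],[0,291.74722782,212.39943263],[0,0,1]])
WM=np.array([[-7.85673287e-05,-3.10922009e-01,9.50435426e-01,-1.42371137e-01],[9.99999915e-01,-4.09835544e-04,-5.14075628e-05,4.29881961e-04],[4.05505963e-04,9.50435340e-01,3.10922015e-01,-7.91572278e-02],[0,0,0,1]])
def wkt(p,q):
    T=np.eye(4);T[:3,:3]=R.from_quat(q).as_matrix();T[:3,3]=p;return (WK,T@WM)
s=lambda x,y,x0,y0,k:np.array([(x+.5)/k-.5+x0,(y+.5)/k-.5+y0])
E
python3 - <<'E'
from h import *
np.set_printoptions(precision=4,suppress=True)
f=np.load('w3.npz');KT=wkt(f['p'],f['q'])
i=cv2.imread('pics/w3.png')
print('hole',onz('',s(386,250,180,120,4),.063,KT))
a,b=[onz('',s(*p,180,120,4),.064,KT) for p in[(172,180),(595,183)]];print(a,b,np.linalg.norm(a-b),np.degrees(np.arctan2(b[1]-a[1],b[0]-a[0]))-90,(a+b)/2)
# independent: side view lid hole
d=cv2.imread('pics/s3.png');cv2.imwrite('pics/s3a.png',cv2.resize(d[160:240,265:385],None,fx=6,fy=6,interpolation=cv2.INTER_CUBIC))
E
```

```text
hole [ 0.5259 -0.1865  0.063 ]
[ 0.5204 -0.2499  0.064 ] [ 0.4931 -0.1339  0.064 ] 0.11913647857693763 13.221441893372116 [ 0.5068 -0.1919  0.064 ]
```

View pics/s3a.png

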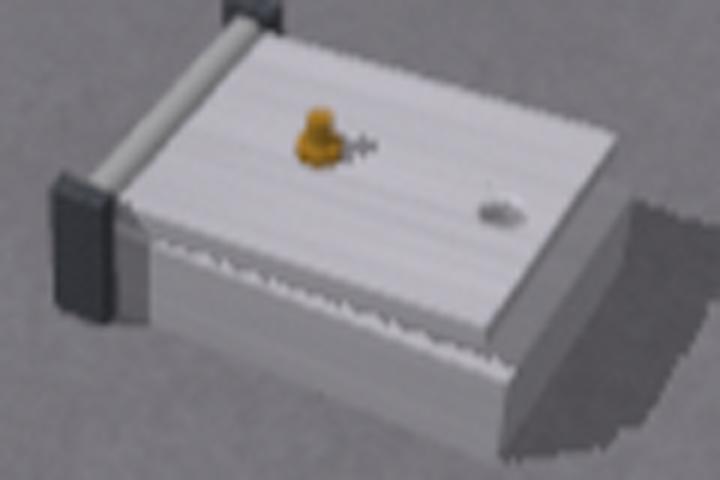

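>>> play_rows([
  {"delta_pos": [0, 0, 0], "angular": [0.12, 0, 0], "claw": 105},
  {"delta_pos": [0, 0, 0], "angular": [0.12, 0, 0], "claw": 105},
  {"delta_pos": [0, 0, 0], "angular": [0.12, 0, 0], "claw": 105},
  {"delta_pos": [0, 0, 0], "angular": [0.12, 0, 0], "claw": 105},
  {"delta_pos": [0, 0, 0], "angular": [0.12, 0, 0], "claw": 105},
  {"delta_pos": [0, 0, 0], "angular": [0.12, 0, 0], "claw": 105},
  {"delta_pos": [0, 0, 0], "angular": [0.12, 0, 0], "claw": 105},
  {"delta_pos": [0, 0, 0], "angular": [0.12, 0, 0], "claw": 105},
  {"delta_pos": [0, 0, 0], "angular": [0.12, 0, 0], "claw": 105},
  {"delta_pos": [0, 0, 0], "angular": [0.12, 0, 0], "claw": 105},
])

```text
time_s: 7.85
position: [0.5288, -0.1834, 0.2443]
ee_rot: [0.33, 0.628, -0.329, 0.624]
force: [-0.3, -0.6, -0.1]
finger_gap: 0.586
```

>>> play_rows([
  {"delta_pos": [0, 0, 0], "angular": [0.12, 0, 0], "claw": 105},
  {"delta_pos": [0, 0, 0], "angular": [0.12, 0, 0], "claw": 105},
  {"delta_pos": [0, 0, 0], "angular": [0.12, 0, 0], "claw": 105},
  {"delta_pos": [0, 0, 0], "angular": [0.12, 0, 0], "claw": 105},
  {"delta_pos": [0, 0, 0], "angular": [0.12, 0, 0], "claw": 105},
  {"delta_pos": [0, 0, 0], "angular": [0.12, 0, 0], "claw": 105},
  {"delta_pos": [0, 0, 0], "angular": [0.1, 0, 0], "claw": 105},
  {"delta_pos": [0, 0, 0], "angular": [0, 0, 0], "claw": 105},
  {"delta_pos": [0, 0, 0], "angular": [0, 0, 0], "claw": 105},
  {"delta_pos": [0, 0, 0], "angular": [0, 0, 0], "claw": 105},
])

```text
time_s: 8.68
position: [0.5296, -0.1838, 0.2458]
ee_rot: [-0.549, -0.446, 0.55, -0.444]
force: [0.0, -0.3, -0.1]
finger_gap: 0.586
```

Run:
```python
from h import *
from bench import arm
st=arm.state();todo([.533,.2228,.25],np.radians(-12),st);print(st['q'])
```

```text
t 8.6833 pos [ 0.5296 -0.1838  0.2458] F [ 0.0403 -0.3225 -0.0905] gap 0.58624301626573 
rotvec [-0.0005 -0.001   0.0026]  shift mm in target axes [  -4.213   -81.1806 -398.4524]  in present axes [  -3.6128  -81.3854 -398.4165] 
T [[0.0, 0.9781476007338057, -0.20791169081775934], [0.0, -0.20791169081775934, -0.9781476007338057], [-1.0, 0.0, -0.0]]
[-0.5335  0.4246  1.5778  0.0001  1.142  -0.3236]
```

>>> play_rows([
  {"delta_pos": [0, -9, -41], "angular": [0, 0, 0], "claw": 105},
  {"delta_pos": [0, -9, -41], "angular": [0, 0, 0], "claw": 105},
  {"delta_pos": [0, -9, -41], "angular": [0, 0, 0], "claw": 105},
  {"delta_pos": [0, -9, -41], "angular": [0, 0, 0], "claw": 105},
  {"delta_pos": [0, -9, -41], "angular": [0, 0, 0], "claw": 105},
  {"delta_pos": [0, -9, -41], "angular": [0, 0, 0], "claw": 105},
  {"delta_pos": [0, -9, -41], "angular": [0, 0, 0], "claw": 105},
  {"delta_pos": [0, -9, -41], "angular": [0, 0, 0], "claw": 105},
  {"delta_pos": [0, -9, -41], "angular": [0, 0, 0], "claw": 105},
  {"delta_pos": [0, 0, -29], "angular": [0, 0, 0], "claw": 105},
])

```text
time_s: 9.52
position: [0.5328, 0.2227, 0.2467]
ee_rot: [-0.549, -0.446, 0.55, -0.445]
force: [1.1, -0.3, 0.1]
finger_gap: 0.588
```

>>> play_rows([
  {"delta_pos": [0, 0, 0], "angular": [0, 0, 0], "claw": 105},
  {"delta_pos": [0, 0, 0], "angular": [0, 0, 0], "claw": 105},
  {"delta_pos": [0, 0, 0], "angular": [0, 0, 0], "claw": 105},
  {"delta_pos": [0, 0, 0], "angular": [0, 0, 0], "claw": 105},
  {"delta_pos": [0, 0, 0], "angular": [0, 0, 0], "claw": 105},
  {"delta_pos": [0, 0, 0], "angular": [0, 0, 0], "claw": 105},
  {"delta_pos": [0, 0, 0], "angular": [0, 0, 0], "claw": 105},
  {"delta_pos": [0, 0, 0], "angular": [0, 0, 0], "claw": 105},
  {"delta_pos": [0, 0, 0], "angular": [0, 0, 0], "claw": 105},
  {"delta_pos": [0, 0, 0], "angular": [0, 0, 0], "claw": 105},
])

```text
time_s: 10.35
position: [0.5348, 0.2189, 0.2473]
ee_rot: [0.55, 0.444, -0.55, 0.444]
force: [-0.6, -0.3, -0.6]
finger_gap: 0.588
```

Run:
```python
from h import *
from bench import arm
st=arm.state();d=arm.snapshot('wrist');todo([.533,.2228,.25],np.radians(-12),st)
cv2.imwrite('pics/w4.png',cv2.resize(d['pixels'][110:310,170:380],None,fx=3,fy=3,interpolation=cv2.INTER_CUBIC))
np.savez('w4.npz',p=st['position'],q=st['ee_rot'])
```

```text
t 10.35 pos [0.5348 0.2189 0.2473] F [-0.5533 -0.3092 -0.6004] gap 0.5876209747735692 
rotvec [-0.0029 -0.     -0.0001]  shift mm in target axes [-2.7305 -2.5484 -3.4177]  in present axes [-2.7305 -2.5582 -3.4103] 
T [[0.0, 0.9781476007338057, -0.20791169081775934], [0.0, -0.20791169081775934, -0.9781476007338057], [-1.0, 0.0, -0.0]]
```

View pics/w4.png

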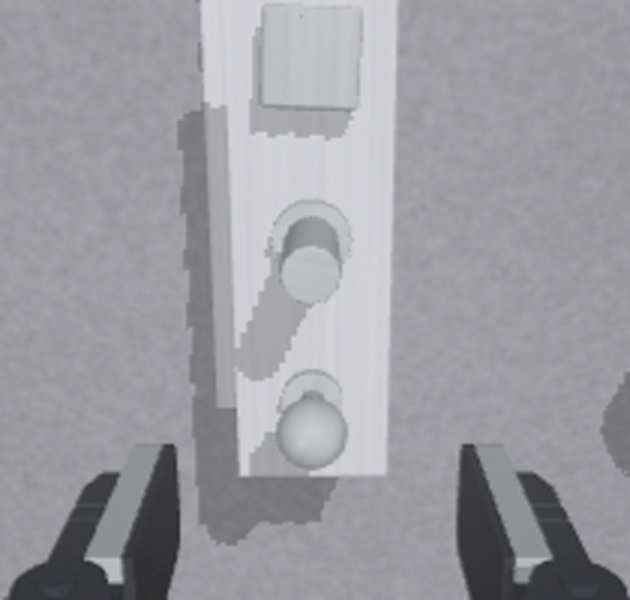

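Run:
```python
from h import *
f=np.load('w4.npz');KT=wkt(f['p'],f['q'])
np.set_printoptions(precision=4,suppress=True)
p=onz('',s(311,274,170,110,3),.122,KT);c=onz('',s(311,241,170,110,3),.076,KT);print(p,c)
todo([*p[:2],.081],np.radians(-12),dict(time_s=0,position=f['p'],ee_rot=f['q'],force=0,finger_gap=0))
```

```text
[0.5336 0.2223 0.122 ] [0.5332 0.2219 0.076 ]
t 0 pos [0.5348 0.2189 0.2473] F 0 gap 0 
rotvec [-0.0029 -0.     -0.0001]  shift mm in target axes [166.2695  -1.805   -3.0443]  in present axes [166.2695  -1.8236  -3.032 ] 
T [[0.0, 0.9781476007338057, -0.20791169081775934], [0.0, -0.20791169081775934, -0.9781476007338057], [-1.0, 0.0, -0.0]]
```

>>> play_rows([
  {"delta_pos": [10, -1.8, -3], "angular": [0, 0, 0], "claw": 105},
  {"delta_pos": [20, 0, 0], "angular": [0, 0, 0], "claw": 105},
  {"delta_pos": [25, 0, 0], "angular": [0, 0, 0], "claw": 105},
  {"delta_pos": [25, 0, 0], "angular": [0, 0, 0], "claw": 105},
  {"delta_pos": [25, 0, 0], "angular": [0, 0, 0], "claw": 105},
  {"delta_pos": [20, 0, 0], "angular": [0, 0, 0], "claw": 105},
  {"delta_pos": [20, 0, 0], "angular": [0, 0, 0], "claw": 105},
  {"delta_pos": [12, 0, 0], "angular": [0, 0, 0], "claw": 105},
  {"delta_pos": [8, 0, 0], "angular": [0, 0, 0], "claw": 105},
  {"delta_pos": [0, 0, 0], "angular": [0, 0, 0], "claw": 105},
])

```text
time_s: 11.23
position: [0.5321, 0.2224, 0.08]
ee_rot: [-0.549, -0.445, 0.551, -0.444]
force: [-0.1, 0.2, 0.4]
finger_gap: 0.595
```

>>> play_rows([
  {"delta_pos": [0, 0, 0], "angular": [0, 0, 0], "claw": 105},
  {"delta_pos": [0, 0, 0], "angular": [0, 0, 0], "claw": 105},
  {"delta_pos": [0, 0, 0], "angular": [0, 0, 0], "claw": 120},
  {"delta_pos": [0, 0, 0], "angular": [0, 0, 0], "claw": 140},
  {"delta_pos": [0, 0, 0], "angular": [0, 0, 0], "claw": 160},
  {"delta_pos": [0, 0, 0], "angular": [0, 0, 0], "claw": 175},
  {"delta_pos": [0, 0, 0], "angular": [0, 0, 0], "claw": 190},
  {"delta_pos": [0, 0, 0], "angular": [0, 0, 0], "claw": 255},
  {"delta_pos": [0, 0, 0], "angular": [0, 0, 0], "claw": 255},
  {"delta_pos": [0, 0, 0], "angular": [0, 0, 0], "claw": 255},
], newtons=60)

```text
time_s: 12.07
position: [0.5338, 0.2225, 0.0826]
ee_rot: [0.55, 0.444, -0.55, 0.444]
force: [-1.3, -0.1, 5.1]
finger_gap: 0.218
```

Run:
```python
from h import *
from bench import arm
st=arm.state();todo([.5334,.2222,.081],np.radians(-12),st)
cv2.imwrite('pics/s5.png',cv2.resize(arm.snapshot('side')['pixels'][220:390,110:290],None,fx=3,fy=3))
```

```text
t 12.0667 pos [0.5338 0.2225 0.0826] F [-1.2628 -0.0933  5.1348] gap 0.21758320103864717 
rotvec [-0.0026 -0.0002 -0.0005]  shift mm in target axes [ 1.6326 -0.2941  0.3592]  in present axes [ 1.6324 -0.294   0.3602] 
T [[0.0, 0.9781476007338057, -0.20791169081775934], [0.0, -0.20791169081775934, -0.9781476007338057], [-1.0, 0.0, -0.0]]
```

View pics/s5.png

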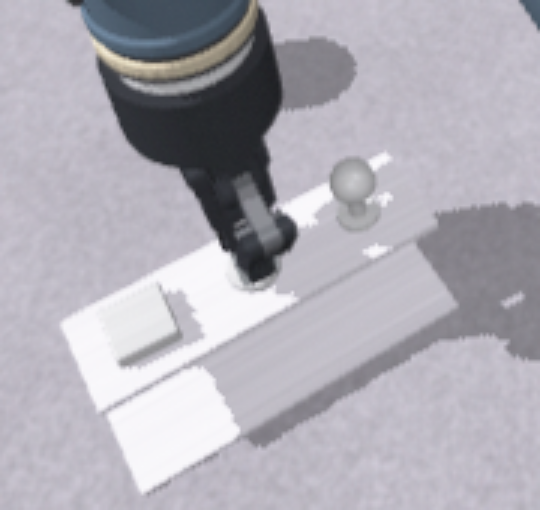

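The gripper has hold of the pin at a gap of 0.218, about 19 mm. Lifting now.

>>> play_rows([
  {"delta_pos": [-3, 0, 0], "angular": [0, 0, 0], "claw": 255},
  {"delta_pos": [-5, 0, 0], "angular": [0, 0, 0], "claw": 255},
  {"delta_pos": [-10, 0, 0], "angular": [0, 0, 0], "claw": 255},
  {"delta_pos": [-15, 0, 0], "angular": [0, 0, 0], "claw": 255},
  {"delta_pos": [-20, 0, 0], "angular": [0, 0, 0], "claw": 255},
  {"delta_pos": [-20, 0, 0], "angular": [0, 0, 0], "claw": 255},
  {"delta_pos": [-20, 0, 0], "angular": [0, 0, 0], "claw": 255},
  {"delta_pos": [-20, 0, 0], "angular": [0, 0, 0], "claw": 255},
  {"delta_pos": [-15, 0, 0], "angular": [0, 0, 0], "claw": 255},
  {"delta_pos": [0, 0, 0], "angular": [0, 0, 0], "claw": 255},
])

```text
time_s: 12.95
position: [0.5358, 0.223, 0.2142]
ee_rot: [0.553, 0.443, -0.548, 0.446]
force: [0.2, -0.0, -0.5]
finger_gap: 0.217
```

Run:
```python
from h import *
from bench import arm
st=arm.state();d=arm.snapshot('wrist');todo([.526,-.1865,.2],np.radians(-12),st)
cv2.imwrite('pics/w6.png',cv2.resize(d['pixels'][110:420,130:430],None,fx=1.9,fy=1.9,interpolation=cv2.INTER_CUBIC))
d=arm.snapshot('side');cv2.imwrite('pics/s6.png',d['pixels'])
```

```text
t 12.95 pos [0.5358 0.223  0.2142] F [ 0.2411 -0.0307 -0.5127] gap 0.21692045916505617 
rotvec [-0.0024 -0.0032 -0.0072]  shift mm in target axes [ 14.2283  75.5569 402.5867]  in present axes [ 13.5005  76.4202 402.4488] 
T [[0.0, 0.9781476007338057, -0.20791169081775934], [0.0, -0.20791169081775934, -0.9781476007338057], [-1.0, 0.0, -0.0]]
```

View pics/w6.png

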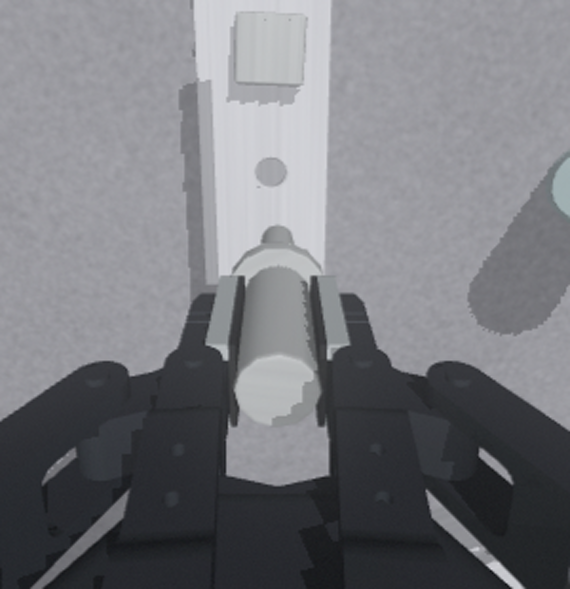

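View pics/s6.png

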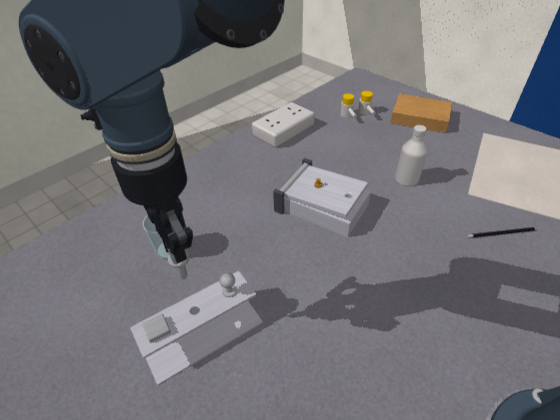

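>>> play_rows([
  {"delta_pos": [0, 7, 20], "angular": [0, 0, 0], "claw": 255},
  {"delta_pos": [0, 7, 38], "angular": [0, 0, 0], "claw": 255},
  {"delta_pos": [0, 7, 38], "angular": [0, 0, 0], "claw": 255},
  {"delta_pos": [0, 7, 38], "angular": [0, 0, 0], "claw": 255},
  {"delta_pos": [0, 7, 38], "angular": [0, 0, 0], "claw": 255},
  {"delta_pos": [0, 7, 38], "angular": [0, 0, 0], "claw": 255},
  {"delta_pos": [0, 7, 38], "angular": [0, 0, 0], "claw": 255},
  {"delta_pos": [0, 7, 38], "angular": [0, 0, 0], "claw": 255},
  {"delta_pos": [0, 7, 38], "angular": [0, 0, 0], "claw": 255},
  {"delta_pos": [0, 7, 38], "angular": [0, 0, 0], "claw": 255},
])

```text
time_s: 13.88
position: [0.5244, -0.1475, 0.2086]
ee_rot: [-0.55, -0.445, 0.551, -0.443]
force: [2.0, -1.1, -1.0]
finger_gap: 0.222
```

>>> play_rows([
  {"delta_pos": [0, 5, 28], "angular": [0, 0, 0], "claw": 255},
  {"delta_pos": [0, 0, 10], "angular": [0, 0, 0], "claw": 255},
  {"delta_pos": [0, 0, 0], "angular": [0, 0, 0], "claw": 255},
  {"delta_pos": [0, 0, 0], "angular": [0, 0, 0], "claw": 255},
  {"delta_pos": [0, 0, 0], "angular": [0, 0, 0], "claw": 255},
  {"delta_pos": [0, 0, 0], "angular": [0, 0, 0], "claw": 255},
  {"delta_pos": [0, 0, 0], "angular": [0, 0, 0], "claw": 255},
  {"delta_pos": [0, 0, 0], "angular": [0, 0, 0], "claw": 255},
  {"delta_pos": [0, 0, 0], "angular": [0, 0, 0], "claw": 255},
  {"delta_pos": [0, 0, 0], "angular": [0, 0, 0], "claw": 255},
])

```text
time_s: 14.72
position: [0.5229, -0.1838, 0.2103]
ee_rot: [0.55, 0.444, -0.55, 0.445]
force: [-0.0, -0.1, 0.5]
finger_gap: 0.218
```

Run:
```python
from h import *
from bench import arm
st=arm.state();d=arm.snapshot('wrist');todo([.526,-.1865,.13],np.radians(-12),st)
cv2.imwrite('pics/w7.png',cv2.resize(d['pixels'][110:420,130:430],None,fx=1.9,fy=1.9,interpolation=cv2.INTER_CUBIC))
np.savez('w7.npz',p=st['position'],q=st['ee_rot'])
for n in('side','scene'):
  d=arm.snapshot(n);cv2.imwrite(f'pics/{n}7.png',d['pixels'])
```

```text
t 14.7167 pos [ 0.5229 -0.1838  0.2103] F [-0.0119 -0.0731  0.4753] gap 0.2175069404829728 
rotvec [-0.0017  0.     -0.0001]  shift mm in target axes [80.3286  3.5956  1.974 ]  in present axes [80.3292  3.5875  1.9652] 
T [[0.0, 0.9781476007338057, -0.20791169081775934], [0.0, -0.20791169081775934, -0.9781476007338057], [-1.0, 0.0, -0.0]]
```

View pics/w7.png

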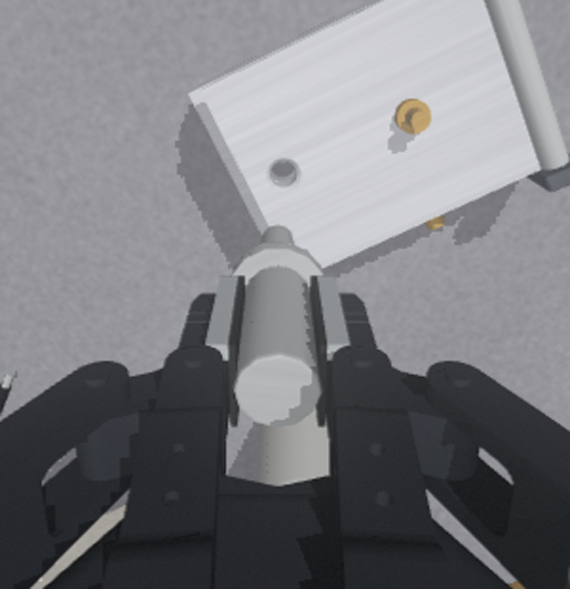

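View pics/side7.png

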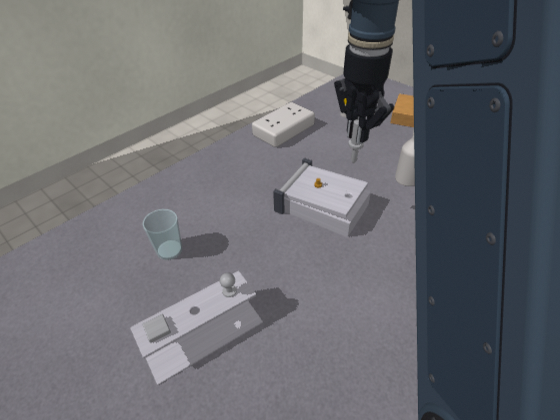

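View pics/scene7.png

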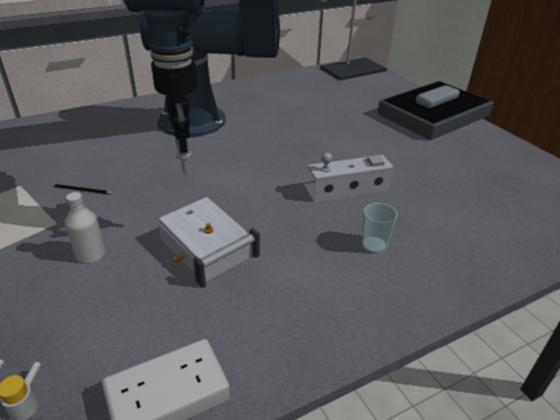

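Run:
```python
from h import *
np.set_printoptions(precision=4,suppress=True)
f=np.load('w7.npz');KT=wkt(f['p'],f['q'])
print('lid hole',onz('',s(284.5,172.5,130,110,1.9),.063,KT))
T=(WK,WM)
def ontx(uv,x):
    o,d=ray('',uv,T);return o+d*(x-o[0])/d[0]
print('handle top in tool',ontx(s(277.5,390,130,110,1.9),-.0394),'tip',ontx(s(277.5,233,130,110,1.9),.0546))
for n,a in(('side',(330,110,60,70,8)),('scene',(150,130,60,60,8))):
    x,y,w,h,k=a
    i=cv2.imread(f'pics/{n}7.png');cv2.imwrite(f'pics/{n}7a.png',cv2.resize(i[y:y+h,x:x+w],None,fx=k,fy=k,interpolation=cv2.INTER_CUBIC))
i=cv2.imread('pics/scene7.png');cv2.imwrite('pics/scene7b.png',cv2.resize(i[190:290,150:270],None,fx=5,fy=5,interpolation=cv2.INTER_CUBIC))
```

```text
lid hole [ 0.5266 -0.1874  0.063 ]
handle top in tool [-0.0394  0.0005 -0.0002] tip [0.0546 0.0005 0.0006]
```

View pics/side7a.png

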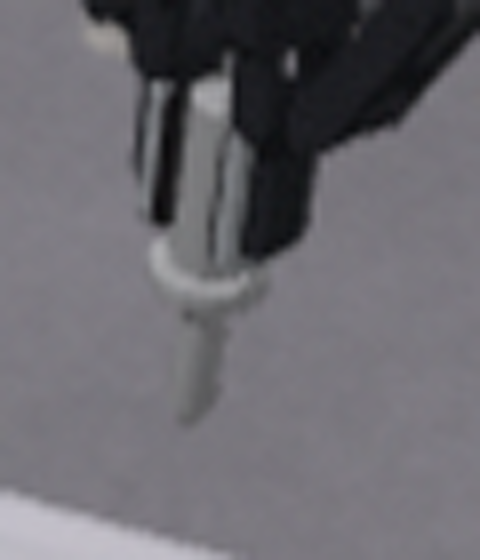

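View pics/scene7a.png

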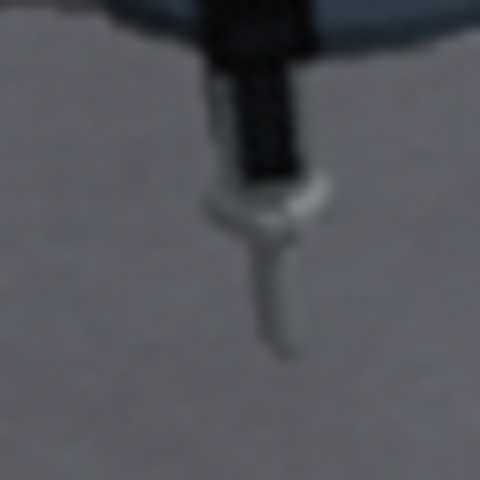

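View pics/scene7b.png

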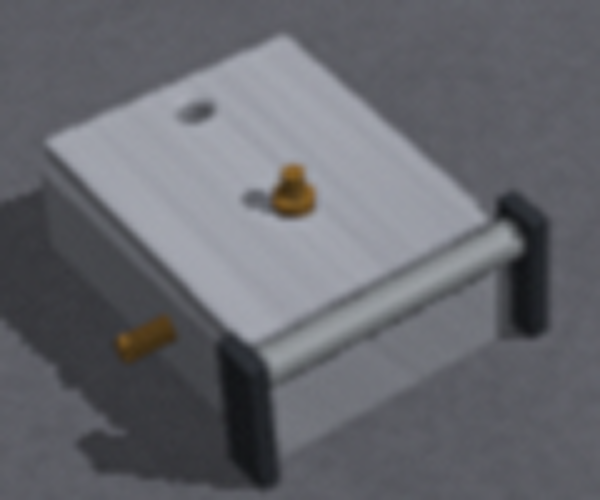

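Run:
```python
from h import *
np.set_printoptions(precision=4,suppress=True)
a=s(284,352,150,130,8);b=s(189,416,330,110,8)
print('tip',tri([ray('scene',a),ray('side',b)]),onz('scene',a,.156),onz('side',b,.156),'expect .5229 -.1838 .156')
print('hole sc',onz('scene',s(197,111,150,190,5),.063),'side',onz('side',s(501,213,265,160,6),.063))
```

```text
tip (array([ 0.5222, -0.1854,  0.1553]), [np.float64(0.17680316950263839), np.float64(0.17680316950271638)]) [ 0.523  -0.1857  0.156 ] [ 0.5217 -0.1843  0.156 ] expect .5229 -.1838 .156
hole sc [ 0.5276 -0.1881  0.063 ] side [ 0.5238 -0.1858  0.063 ]
```

>>> play_rows([
  {"delta_pos": [5, 3.6, 1.6], "angular": [0, 0, 0], "claw": 255},
  {"delta_pos": [10, 0, 0], "angular": [0, 0, 0], "claw": 255},
  {"delta_pos": [15, 0, 0], "angular": [0, 0, 0], "claw": 255},
  {"delta_pos": [15, 0, 0], "angular": [0, 0, 0], "claw": 255},
  {"delta_pos": [15, 0, 0], "angular": [0, 0, 0], "claw": 255},
  {"delta_pos": [10, 0, 0], "angular": [0, 0, 0], "claw": 255},
  {"delta_pos": [10, 0, 0], "angular": [0, 0, 0], "claw": 255},
  {"delta_pos": [5, 0, 0], "angular": [0, 0, 0], "claw": 255},
  {"delta_pos": [0, 0, 0], "angular": [0, 0, 0], "claw": 255},
  {"delta_pos": [0, 0, 0], "angular": [0, 0, 0], "claw": 255},
])

```text
time_s: 15.7
position: [0.5261, -0.1868, 0.1251]
ee_rot: [0.55, 0.444, -0.55, 0.444]
force: [-0.1, -0.7, -1.4]
finger_gap: 0.219
```

Run:
```python
from h import *
from bench import arm
st=arm.state();todo([.5261,-.1861,.0676],np.radians(-12),st)
for n,a in(('side',(310,150,70,70,8)),('scene',(155,160,70,70,8))):
    x,y,w,h,k=a
    i=arm.snapshot(n)['pixels'];cv2.imwrite(f'pics/{n}8a.png',cv2.resize(i[y:y+h,x:x+w],None,fx=k,fy=k,interpolation=cv2.INTER_CUBIC))
```

```text
t 15.7 pos [ 0.5261 -0.1868  0.1251] F [-0.1316 -0.6611 -1.4425] gap 0.21880474663937916 
rotvec [-0.0026 -0.      0.    ]  shift mm in target axes [57.5123 -0.1285 -0.6754]  in present axes [57.5123 -0.1295 -0.6744] 
T [[0.0, 0.9781476007338057, -0.20791169081775934], [0.0, -0.20791169081775934, -0.9781476007338057], [-1.0, 0.0, -0.0]]
```

View pics/side8a.png

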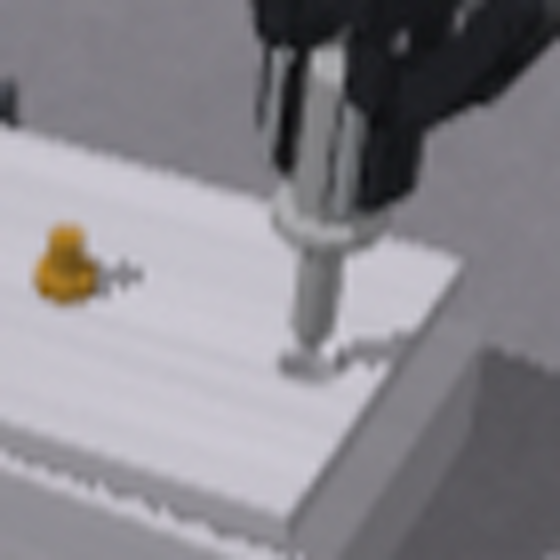

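View pics/scene8a.png

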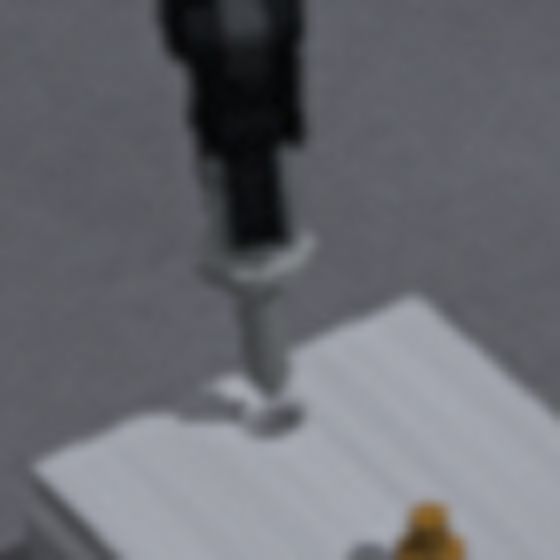

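The tip is lined up over the hole in both views: (312,345) against (305,362) in the side crop, and (270,390) against (275,413) in the scene crop. I'll lower it slowly.

>>> play_rows([
  {"delta_pos": [2.5, 0, -0.4], "angular": [0, 0, 0], "claw": 255},
  {"delta_pos": [2.5, 0, 0], "angular": [0, 0, 0], "claw": 255},
  {"delta_pos": [2.5, 0, 0], "angular": [0, 0, 0], "claw": 255},
  {"delta_pos": [2.5, 0, 0], "angular": [0, 0, 0], "claw": 255},
  {"delta_pos": [2.5, 0, 0], "angular": [0, 0, 0], "claw": 255},
  {"delta_pos": [2.5, 0, 0], "angular": [0, 0, 0], "claw": 255},
  {"delta_pos": [2.5, 0, 0], "angular": [0, 0, 0], "claw": 255},
  {"delta_pos": [2, 0, 0], "angular": [0, 0, 0], "claw": 255},
  {"delta_pos": [0, 0, 0], "angular": [0, 0, 0], "claw": 255},
  {"delta_pos": [0, 0, 0], "angular": [0, 0, 0], "claw": 255},
], newtons=80)

```text
time_s: 16.63
position: [0.5259, -0.1863, 0.1055]
ee_rot: [-0.55, -0.444, 0.55, -0.444]
force: [-0.4, 0.5, -0.4]
finger_gap: 0.213
```

>>> play_rows([
  {"delta_pos": [2.5, 0, 0], "angular": [0, 0, 0], "claw": 255},
  {"delta_pos": [2.5, 0, 0], "angular": [0, 0, 0], "claw": 255},
  {"delta_pos": [2.5, 0, 0], "angular": [0, 0, 0], "claw": 255},
  {"delta_pos": [2.5, 0, 0], "angular": [0, 0, 0], "claw": 255},
  {"delta_pos": [2.5, 0, 0], "angular": [0, 0, 0], "claw": 255},
  {"delta_pos": [2.5, 0, 0], "angular": [0, 0, 0], "claw": 255},
  {"delta_pos": [2.5, 0, 0], "angular": [0, 0, 0], "claw": 255},
  {"delta_pos": [2, 0, 0], "angular": [0, 0, 0], "claw": 255},
  {"delta_pos": [0, 0, 0], "angular": [0, 0, 0], "claw": 255},
  {"delta_pos": [0, 0, 0], "angular": [0, 0, 0], "claw": 255},
])

```text
time_s: 17.47
position: [0.5259, -0.1863, 0.086]
ee_rot: [-0.55, -0.444, 0.55, -0.444]
force: [-0.6, -1.3, -2.4]
finger_gap: 0.219
```

Tip is about 10 mm into the base hole with almost no resistance. The collar should reach the lid at TCP ≈ 0.075.

>>> play_rows([
  {"delta_pos": [2, 0, 0], "angular": [0, 0, 0], "claw": 255},
  {"delta_pos": [2, 0, 0], "angular": [0, 0, 0], "claw": 255},
  {"delta_pos": [2, 0, 0], "angular": [0, 0, 0], "claw": 255},
  {"delta_pos": [2, 0, 0], "angular": [0, 0, 0], "claw": 255},
  {"delta_pos": [2, 0, 0], "angular": [0, 0, 0], "claw": 255},
  {"delta_pos": [2, 0, 0], "angular": [0, 0, 0], "claw": 255},
  {"delta_pos": [2, 0, 0], "angular": [0, 0, 0], "claw": 255},
  {"delta_pos": [1, 0, 0], "angular": [0, 0, 0], "claw": 255},
  {"delta_pos": [0, 0, 0], "angular": [0, 0, 0], "claw": 255},
  {"delta_pos": [0, 0, 0], "angular": [0, 0, 0], "claw": 255},
])

```text
time_s: 18.3
position: [0.5258, -0.1863, 0.0713]
ee_rot: [-0.55, -0.444, 0.55, -0.444]
force: [-2.8, -1.3, 2.2]
finger_gap: 0.211
```

>>> play_rows([
  {"delta_pos": [1, 0, 0], "angular": [0, 0, 0], "claw": 255},
  {"delta_pos": [1, 0, 0], "angular": [0, 0, 0], "claw": 255},
  {"delta_pos": [1, 0, 0], "angular": [0, 0, 0], "claw": 255},
  {"delta_pos": [0.5, 0, 0], "angular": [0, 0, 0], "claw": 255},
  {"delta_pos": [0.5, 0, 0], "angular": [0, 0, 0], "claw": 255},
  {"delta_pos": [0, 0, 0], "angular": [0, 0, 0], "claw": 255},
  {"delta_pos": [0, 0, 0], "angular": [0, 0, 0], "claw": 255},
  {"delta_pos": [0, 0, 0], "angular": [0, 0, 0], "claw": 255},
  {"delta_pos": [0, 0, 0], "angular": [0, 0, 0], "claw": 255},
  {"delta_pos": [0, 0, 0], "angular": [0, 0, 0], "claw": 255},
])

```text
time_s: 19.13
position: [0.5258, -0.1863, 0.0674]
ee_rot: [-0.55, -0.444, 0.55, -0.444]
force: [-4.8, -3.1, 6.1]
finger_gap: 0.216
```

>>> play_rows([
  {"delta_pos": [0.5, 0, 0], "angular": [0, 0, 0], "claw": 255},
  {"delta_pos": [0, 0, 0], "angular": [0, 0, 0], "claw": 255},
  {"delta_pos": [0.5, 0, 0], "angular": [0, 0, 0], "claw": 255},
  {"delta_pos": [0, 0, 0], "angular": [0, 0, 0], "claw": 255},
  {"delta_pos": [0, 0, 0], "angular": [0, 0, 0], "claw": 255},
  {"delta_pos": [0, 0, 0], "angular": [0, 0, 0], "claw": 255},
  {"delta_pos": [0, 0, 0], "angular": [0, 0, 0], "claw": 255},
  {"delta_pos": [0, 0, 0], "angular": [0, 0, 0], "claw": 255},
  {"delta_pos": [0, 0, 0], "angular": [0, 0, 0], "claw": 255},
  {"delta_pos": [0, 0, 0], "angular": [0, 0, 0], "claw": 255},
])

```text
time_s: 19.97
position: [0.5257, -0.1863, 0.0666]
ee_rot: [-0.55, -0.444, 0.55, -0.444]
force: [-3.7, -2.0, 7.0]
finger_gap: 0.218
```

>>> play_rows([
  {"delta_pos": [0.5, -0.4, 0], "angular": [0, 0, 0], "claw": 255},
  {"delta_pos": [0, 0, 0], "angular": [0, 0, 0], "claw": 255},
  {"delta_pos": [0.5, 0, 0], "angular": [0, 0, 0], "claw": 255},
  {"delta_pos": [0, 0, 0], "angular": [0, 0, 0], "claw": 255},
  {"delta_pos": [0, 0, 0], "angular": [0, 0, 0], "claw": 255},
  {"delta_pos": [0, 0, 0], "angular": [0, 0, 0], "claw": 255},
  {"delta_pos": [0, 0, 0], "angular": [0, 0, 0], "claw": 255},
  {"delta_pos": [0, 0, 0], "angular": [0, 0, 0], "claw": 255},
  {"delta_pos": [0, 0, 0], "angular": [0, 0, 0], "claw": 255},
  {"delta_pos": [0, 0, 0], "angular": [0, 0, 0], "claw": 255},
])

```text
time_s: 20.8
position: [0.5257, -0.1864, 0.0661]
ee_rot: [0.55, 0.444, -0.55, 0.445]
force: [-4.5, -2.0, 8.8]
finger_gap: 0.21
```

>>> play_rows([
  {"delta_pos": [0.5, 0, 0], "angular": [0, 0, 0], "claw": 255},
  {"delta_pos": [0, 0, 0], "angular": [0, 0, 0], "claw": 255},
  {"delta_pos": [0.5, 0, 0], "angular": [0, 0, 0], "claw": 255},
  {"delta_pos": [0, 0, 0], "angular": [0, 0, 0], "claw": 255},
  {"delta_pos": [0, 0, 0], "angular": [0, 0, 0], "claw": 255},
  {"delta_pos": [0, 0, 0], "angular": [0, 0, 0], "claw": 255},
  {"delta_pos": [0, 0, 0], "angular": [0, 0, 0], "claw": 255},
  {"delta_pos": [0, 0, 0], "angular": [0, 0, 0], "claw": 255},
  {"delta_pos": [0, 0, 0], "angular": [0, 0, 0], "claw": 255},
  {"delta_pos": [0, 0, 0], "angular": [0, 0, 0], "claw": 255},
])

```text
time_s: 21.63
position: [0.5257, -0.1865, 0.0655]
ee_rot: [0.55, 0.444, -0.55, 0.445]
force: [-4.3, -1.7, 12.7]
finger_gap: 0.21
```

>>> play_rows([
  {"delta_pos": [0.5, 0, 0], "angular": [0, 0, 0], "claw": 255},
  {"delta_pos": [0, 0, 0], "angular": [0, 0, 0], "claw": 255},
  {"delta_pos": [0.5, 0, 0], "angular": [0, 0, 0], "claw": 255},
  {"delta_pos": [0, 0, 0], "angular": [0, 0, 0], "claw": 255},
  {"delta_pos": [0, 0, 0], "angular": [0, 0, 0], "claw": 255},
  {"delta_pos": [0, 0, 0], "angular": [0, 0, 0], "claw": 255},
  {"delta_pos": [0, 0, 0], "angular": [0, 0, 0], "claw": 255},
  {"delta_pos": [0, 0, 0], "angular": [0, 0, 0], "claw": 255},
  {"delta_pos": [0, 0, 0], "angular": [0, 0, 0], "claw": 255},
  {"delta_pos": [0, 0, 0], "angular": [0, 0, 0], "claw": 255},
])

```text
time_s: 22.47
position: [0.5257, -0.1865, 0.0649]
ee_rot: [0.55, 0.444, -0.55, 0.445]
force: [-5.3, -1.9, 14.9]
finger_gap: 0.215
```

Run:
```python
from h import *
from bench import arm
st=arm.state();todo([.5257,-.1865,.065],np.radians(-12),st)
for n,a in(('side',(260,130,130,110,5)),('scene',(145,170,130,120,5))):
    x,y,w,h,k=a
    i=arm.snapshot(n)['pixels'];cv2.imwrite(f'pics/{n}9.png',i);cv2.imwrite(f'pics/{n}9a.png',cv2.resize(i[y:y+h,x:x+w],None,fx=k,fy=k,interpolation=cv2.INTER_CUBIC))
cv2.imwrite('pics/w9.png',arm.snapshot('wrist')['pixels'])
print(arm.state()['force'])
```

```text
t 22.4667 pos [ 0.5257 -0.1865  0.0649] F [-5.317  -1.8946 14.8745] gap 0.21487134973912467 
rotvec [-0.0024  0.0007 -0.001 ]  shift mm in target axes [-0.0574 -0.016  -0.0134]  in present axes [-0.0575 -0.0159 -0.0133] 
T [[0.0, 0.9781476007338057, -0.20791169081775934], [0.0, -0.20791169081775934, -0.9781476007338057], [-1.0, 0.0, -0.0]]
[-5.1885 -0.3825 14.792 ]
```

View pics/side9a.png

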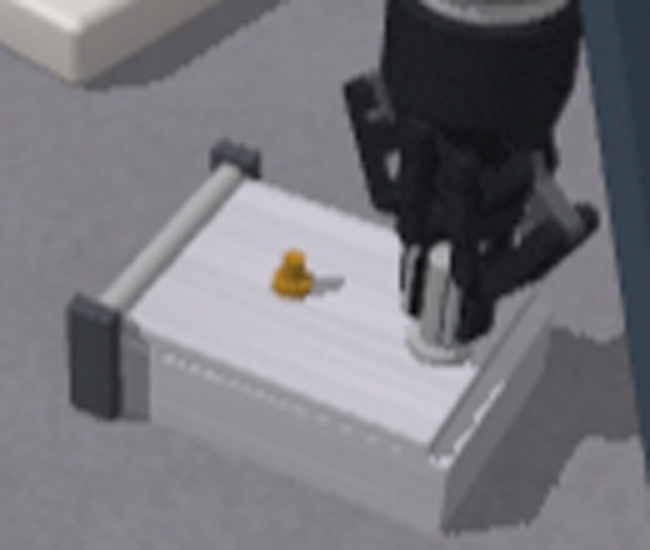

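View pics/scene9a.png

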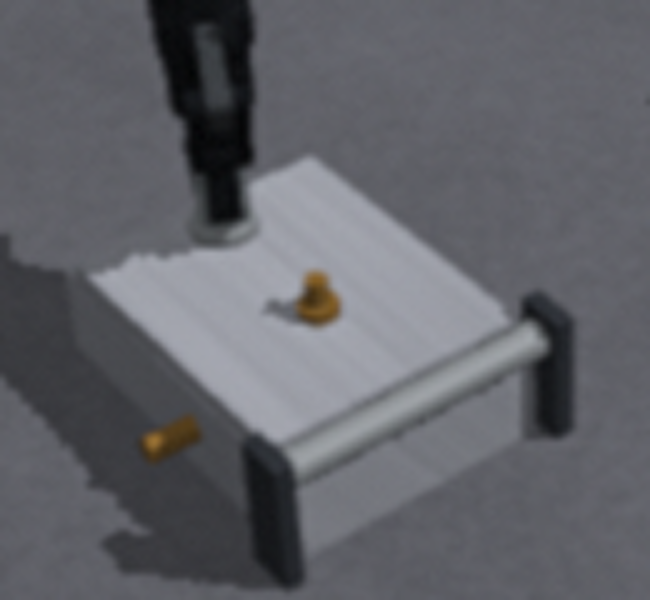

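View pics/w9.png

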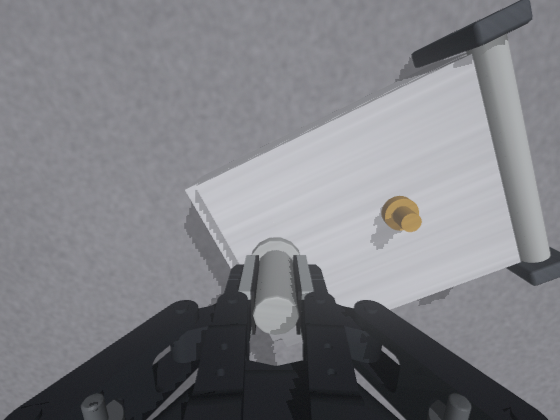

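Run:
```python
from h import *
np.set_printoptions(precision=2,suppress=True)
a=np.radians(13.3);ex=np.array([np.cos(a),np.sin(a),0]);ey=np.array([-np.sin(a),np.cos(a),0]);ez=np.array([0,0,1.])
hg=np.array([.662,-.1545,.05])
for th in(.06,.04,.02,.01,0):
  c=hg+.16*(-np.cos(th)*ex+np.sin(th)*ez)+.005*(np.sin(th)*ex+np.cos(th)*ez)
  print(th,proj('side',c+.06*ey),proj('side',c-.06*ey),proj('scene',c-.06*ey))
def cr(n,o,x,y,w,h,k):cv2.imwrite(o,cv2.resize(cv2.imread(n)[y:y+h,x:x+w],None,fx=k,fy=k,interpolation=cv2.INTER_CUBIC))
cr('pics/s3.png','pics/cmpA.png',320,180,60,60,6);cr('pics/side9.png','pics/cmpB.png',320,180,60,60,6)
x=np.hstack([cv2.imread('pics/cmpA.png'),cv2.imread('pics/cmpB.png')]);cv2.imwrite('pics/cmp.png',x)
```

```text
0.06 [344.53 213.66] [366.42 181.5 ] [159.68 217.3 ]
0.04 [344.49 214.79] [366.34 182.62] [159.82 218.44]
0.02 [344.43 215.91] [366.23 183.73] [159.97 219.6 ]
0.01 [344.39 216.47] [366.16 184.28] [160.05 220.18]
0 [344.35 217.02] [366.09 184.82] [160.13 220.77]
```

View pics/cmp.png

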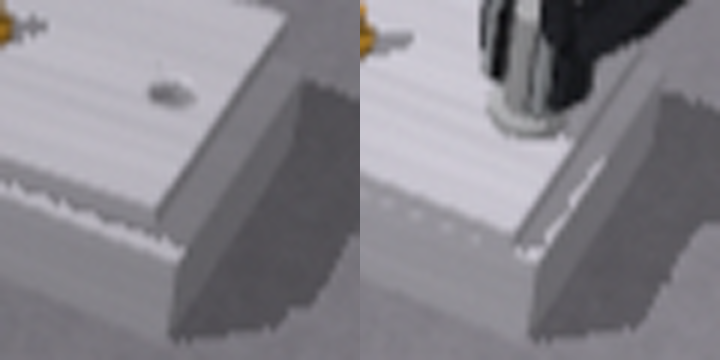

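The lid's near corner has dropped about 4.5 px, and full travel should be about 3.4 px, so the seal is squeezed shut. I'll check that the press holds with the arm still.

>>> play_rows([
  {"delta_pos": [0, 0, 0], "angular": [0, 0, 0], "claw": 255},
  {"delta_pos": [0, 0, 0], "angular": [0, 0, 0], "claw": 255},
  {"delta_pos": [0, 0, 0], "angular": [0, 0, 0], "claw": 255},
  {"delta_pos": [0, 0, 0], "angular": [0, 0, 0], "claw": 255},
  {"delta_pos": [0, 0, 0], "angular": [0, 0, 0], "claw": 255},
  {"delta_pos": [0, 0, 0], "angular": [0, 0, 0], "claw": 255},
  {"delta_pos": [0, 0, 0], "angular": [0, 0, 0], "claw": 255},
  {"delta_pos": [0, 0, 0], "angular": [0, 0, 0], "claw": 255},
  {"delta_pos": [0, 0, 0], "angular": [0, 0, 0], "claw": 255},
  {"delta_pos": [0, 0, 0], "angular": [0, 0, 0], "claw": 255},
])

```text
time_s: 23.45
position: [0.5257, -0.1865, 0.0649]
ee_rot: [0.55, 0.444, -0.55, 0.445]
force: [-6.1, -1.5, 15.4]
finger_gap: 0.214
```

Run:
```python
from bench import arm
print(arm.finish_job()); s=arm.state();print(s['time_s'],s['position'],s['force'],s['finger_gap'])
```

```text
the job is handed in; nothing more can be done
None
the job is handed in; nothing more can be done
```

View pics/scene9.png

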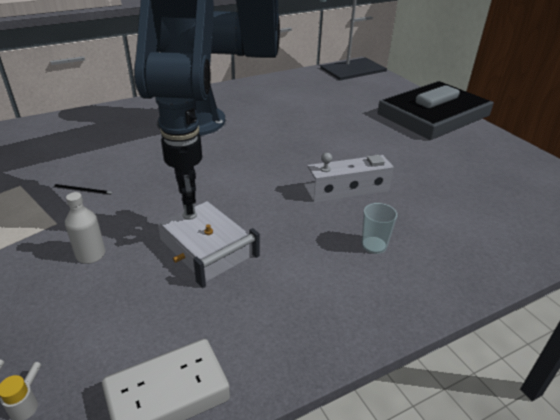

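I swung the lid down with the closed fingers and took the pin from the middle hole of the rack. I pushed it through the lid into the base until its collar sat on the lid, then pressed down and handed the job in after about 23.5 s, still gripping and pressing.

**Last checks:**
- **Pressing:** the downward push held steady at about 15 N over a second of standing still; about 7 N squeezes the seal shut. The gripper still held the pin.
- **Lid:** the side view shows the collar on the lid. The lid's corner had dropped about 4.5 px, where about 3.4 px was expected for full closing, so the lid is fully shut as far as the picture can tell.
- **Other things:** the ball rod, square-cap plug, beaker and bottle look unmoved in the last scene picture.

**What did not fully agree:**
- The tool ended about 2.7 mm lower than I expected for a fully shut lid. The grip may have slid slightly on the handle, or the arm may have flexed.
- A sideways force of about 6 N remained on the pin, so the shaft probably leans lightly on the wall of the hole.

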